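# Load the round driver boards onto their test rests

## Task

Take the four round circuit boards off the pink foam, one after another, and set each flat and centred on the round metal rest of its own diameter, the smallest board on the smallest rest and so on up to the largest. Lower them onto the rests, do not drop them, and leave the square and the oblong board lying where they are on the foam.

Things in the scene. Friction and masses are not known exactly. Their poses are not given: they have to be found in the camera images.
- round_a_mid (a point): Loose ROUND green circuit board, the smallest of the four: diameter 40 mm, 3 mm thick; a plain black block 20 x 20 mm and 22 mm tall stands square at its centre (sides along the board's x and y) and is the thing to grip; 25 mm tall in all. Its point: centre of the board, half-way up (12.5 mm above its underside), z up. Starts lying flat on the 10 mm thick pink foam sheet.
- round_b_mid (a point): Loose ROUND green circuit board, the second smallest of the four: diameter 54 mm, 3 mm thick; a plain black block 20 x 20 mm and 22 mm tall stands square at its centre (sides along the board's x and y) and is the thing to grip; 25 mm tall in all. Its point: centre of the board, half-way up (12.5 mm above its underside), z up. Starts lying flat on the 10 mm thick pink foam sheet.
- round_c_mid (a point): Loose ROUND green circuit board, the second largest of the four: diameter 68 mm, 3 mm thick; a plain black block 20 x 20 mm and 22 mm tall stands square at its centre (sides along the board's x and y) and is the thing to grip; 25 mm tall in all. Its point: centre of the board, half-way up (12.5 mm above its underside), z up. Starts lying flat on the 10 mm thick pink foam sheet.
- round_d_mid (a point): Loose ROUND green circuit board, the largest of the four: diameter 82 mm, 3 mm thick; a plain black block 20 x 20 mm and 22 mm tall stands square at its centre (sides along the board's x and y) and is the thing to grip; 25 mm tall in all. Its point: centre of the board, half-way up (12.5 mm above its underside), z up. Starts lying flat on the 10 mm thick pink foam sheet.
- rest_a (a point): The smallest of the four round aluminium rests, a flat disc of diameter 40 mm, 8 mm high, on a fixed dark steel foot 88 x 88 x 12 mm; the four feet stand on a steel plate. Its point: centre of the disc's flat top, z up. A board resting on it has its own point 12.5 mm above this one.
- rest_b (a point): The second smallest of the four round aluminium rests, a flat disc of diameter 54 mm, 8 mm high, on a fixed dark steel foot 88 x 88 x 12 mm; the four feet stand on a steel plate. Its point: centre of the disc's flat top, z up. A board resting on it has its own point 12.5 mm above this one.
- rest_c (a point): The second largest of the four round aluminium rests, a flat disc of diameter 68 mm, 8 mm high, on a fixed dark steel foot 88 x 88 x 12 mm; the four feet stand on a steel plate. Its point: centre of the disc's flat top, z up. A board resting on it has its own point 12.5 mm above this one.
- rest_d (a point): The largest of the four round aluminium rests, a flat disc of diameter 82 mm, 8 mm high, on a fixed dark steel foot 88 x 88 x 12 mm; the four feet stand on a steel plate. Its point: centre of the disc's flat top, z up. A board resting on it has its own point 12.5 mm above this one.
- square_mid (a point): Loose SQUARE green circuit board, 56 x 56 mm, 3 mm thick; a plain black block 20 x 20 mm and 22 mm tall stands square at its centre (sides along the board's x and y) and is the thing to grip; 25 mm tall in all. Its point: centre, 12.5 mm above its underside. Lies on the pink foam among the round ones and stays there.
- oblong_mid (a point): Loose OBLONG green circuit board with square corners, 42 (x) x 70 (y) mm, 3 mm thick; a plain black block 20 x 20 mm and 22 mm tall stands square at its centre (sides along the board's x and y) and is the thing to grip; 25 mm tall in all. Its point: centre, 12.5 mm above its underside. Lies on the pink foam among the round ones and stays there.
Things that resemble listed ones, but are neither listed nor needed, are in the scene too. Leave any blue look-alike of the part that bears round_a_mid alone.

How it is judged (in metres and radians):
At the end, for the whole second after the job is handed in: Each of the four round boards rests at the end on the rest of its own diameter, its centre within 12 mm sideways of the rest's centre, at resting height (within 4 mm), level within 0.08 rad and still; the square and the oblong board are within 20 mm of where they started (horizontal distance between round_a_mid and rest_a below 0.012 m and z of round_a_mid in the frame of rest_a between 0.0085 and 0.0165 m and angle between each of round_a_mid, round_b_mid, round_c_mid, round_d_mid's own z axis and vertical below 0.08 rad and linear speed of each of round_a, round_b, round_c, round_d below 0.02 m/s and horizontal distance between round_b_mid and rest_b below 0.012 m and z of round_b_mid in the frame of rest_b between 0.0085 and 0.0165 m and horizontal distance between round_c_mid and rest_c below 0.012 m and z of round_c_mid in the frame of rest_c between 0.0085 and 0.0165 m and horizontal distance between round_d_mid and rest_d below 0.012 m and z of round_d_mid in the frame of rest_d between 0.0085 and 0.0165 m and distance of each of square_mid, oblong_mid from where it was at the start of the episode below 0.02 m); the robot touches nothing.
It fails at once if a round board is dropped or thrown: it moves faster than 0.8 m/s while out of the fingers (a free fall of about 33 mm) ((contact force between the fingers and round_a below 0.05 N and linear speed of round_a above 0.8 m/s) or (contact force between the fingers and round_b below 0.05 N and linear speed of round_b above 0.8 m/s) or (contact force between the fingers and round_c below 0.05 N and linear speed of round_c above 0.8 m/s) or (contact force between the fingers and round_d below 0.05 N and linear speed of round_d above 0.8 m/s)).
It fails at once if the square or the oblong board is pushed or carried more than 20 mm from where it lay (distance of any of square_mid, oblong_mid from where it was at the start of the episode above 0.02 m).
It also fails if it takes over 96 s, if anything falls off the work surface, if the arm or the gripper's body presses on something with over 40 N, if the wrist force passes 120 N, or if a joint passes its speed limit or range.

## Robot

A 6-joint arm with a two-finger parallel gripper is mounted at the origin on the work surface. World frame = base frame: x ahead of the robot, y to its left, z up, the work surface at z = 0. Lengths are in m, angles in degrees, forces in N, time in s.
With the tool pointing down it reaches from about 0.35 to 0.875 m from the base axis. Payload 4.2 kg.
Tool frame: the origin (TCP) lies at the very end of the fingers, on their centre line; the grasp point (between the pads) lies 19 mm behind it (r.grip_point_offset is the distance from the TCP to the grasp point, in m); z points along the fingers, y is the line along which they close (so a half turn about z gives the same grasp; the last joint's range is limited). The gripper opens to 87 mm and grips with 3 to 60 N. Pads are 19 mm wide; open, the fingers measure 117 mm over their backs; the gripper's body (75 mm by 190 mm) begins 51 mm behind the grasp point.
Start: joints at [91.077, 22.042, 0.453, 0, -68.411, -14.817], TCP at [0.148, 0.607, 0.223] pointing down, gripper open.
Joint ranges: [-179.83, 179.83], [-69.29, 118.12], [-61.27, 80.66], [-181.25, 117.63], [-171.15, -9.14], [-177.46, 177.46]. Speed limits (degrees/s): [159.86, 159.86, 180, 180, 180, 180].

## Interface

Orientations are given as a 3x3 rotation matrix whose columns are the frame's x, y, z axes.
In Python, from station import r, cams gives the robot as it stands. The module is installed in compiled form; this text tells all that it offers.
- The arm moves only by the shell command python3 -m handwheel 'ROWS'. ROWS is JSON, a list that holds one entry, the list of rows, each a list of 7 numbers: the turn, a rotation vector about the tool's x, y, z in units of 6 degrees (1.0 is 6 degrees), then the shift along the tool's x, y, z in m, then the finger opening in m, from 0 to 0.087. In form: [[[ax, ay, az, x, y, z, jaw], ...]]. A call has 1 to 12 rows; each row shifts and turns the commanded pose from where the row before left it, along the tool's axes as they then stand; what a row does not reach is not made up. A row lasts 1/10 s, in which the tool goes at most 50 mm and 8.59 degrees, less where a joint would pass 70% of its speed; a pose out of reach is approached as far as the arm can. A call with a gripper value outside its range is refused whole. The fingers move at their own pace and stop on an object; the grip force is fixed at half the most. Time passes only in rows, so rows that do not move let the fingers close. It gives the time, the measured TCP pose, the force, the opening and the grip force at its end, in the units of the state.
- r.sense(): the state, without advancing time (a new reading comes with each control period).
- cams.capture(name): name is "scene" or "top" or "wrist"; returns the picture (384x512x3 uint8, red, green, blue); there is no depth.
- cams.get_calibration(name): a dict with "camera_matrix" (3x3 intrinsics, pixels), "rvec" (rotation vector, rad) and "tvec" (3), from world to camera coordinates, as OpenCV has them; the wrist camera has in their place "T_tool_cam" (4x4, takes a point from camera to tool coordinates, whose origin is the TCP and whose axes are the flange's). Camera axes: x right, y down, z forward; pixel columns grow to the right and rows downward; lengths in m; the calibration is good to about 2 mm. A picture is of the moment at which its call begins: read the wrist's pose just before it. get_calibration takes no time and is no camera call.
- r.finish_job(): hands the job in; it is judged then, once.
The state is a dict: "time_s": time; "joints": joint angles; "joint_velocities": joint speeds; "effort": joint torques, N m; "tcp_pos": TCP position; "ee_rot": TCP orientation; "wrist_force": force on the tool from outside, world axes, zero at the start; "moment": the same for the moment, N m; "gripper_width": opening from 0.0 (shut) to 1.0 (fully open); "gripper_force": force on a finger pad.
Only numpy, scipy, OpenCV 4.12 (cv2) and the standard library are available. Lean on these libraries where they do the work, as an engineer would, in place of code of your own. Each camera call takes 0.05 s, during which the arm holds its last target. There are 200 camera calls.

## Working session

There is one attempt and no reset: what is moved stays moved. The work goes in short steps, Python scripts to look and compute and a shell command to move; the robot and the scene stay as the last step left them, time stands still between calls to the robot, and variables do not carry over. Pictures are saved under pics/ and viewed, at most 14 in all, crops included, and the job is handed in when it is done.

```bash
mkdir -p pics && cat > h.py <<'E'
from station import r, cams
import numpy as np, cv2
def snap(n,f=None):
    im=cams.capture(n); 
    if f: cv2.imwrite('pics/'+f,im[:,:,::-1])
    return im
def cam(n):
    c=cams.get_calibration(n); K=np.array(c['camera_matrix'])
    if n=='wrist':
        s=r.sense(); T=np.eye(4); T[:3,:3]=s['ee_rot']; T[:3,3]=s['tcp_pos']
        M=T@np.array(c['T_tool_cam']); return K,M[:3,:3],M[:3,3]
    R=cv2.Rodrigues(np.array(c['rvec'],float))[0]
    return K,R.T,-R.T@np.array(c['tvec'],float).ravel()
def ray(C,px,z):
    K,R,t=C; d=R@np.linalg.inv(K)@[px[0],px[1],1]; return t+d*(z-t[2])/d[2]
E
python3 - <<'E'
from h import *
for n in('scene','top','wrist'):
    K,R,t=cam(n); print(n,K[0,0],t.round(3),R[:,2].round(2))
a=[snap(n) for n in('top','scene','wrist')]
for n,i in zip(('top','scene','wrist'),a): cv2.imwrite(f'pics/{n}0.png',i[:,:,::-1])
s=r.sense();print(s['time_s'],np.round(s['ee_rot'],3).tolist(),s['gripper_width'])
E
```

```text
scene 467.93049397324535 [0.913 0.361 0.805] [-0.43 -0.37 -0.82]
top 414.03042958280787 [0.384 0.006 1.025] [ 0.14 -0.02 -0.99]
wrist 325.26525290079303 [0.231 0.587 0.384] [-0.3   0.07 -0.95]
0.15 [[0.971, -0.238, -0.0], [-0.238, -0.971, -0.002], [0.0, 0.002, -1.0]] 0.9965159440833709
```

View pics/top0.png

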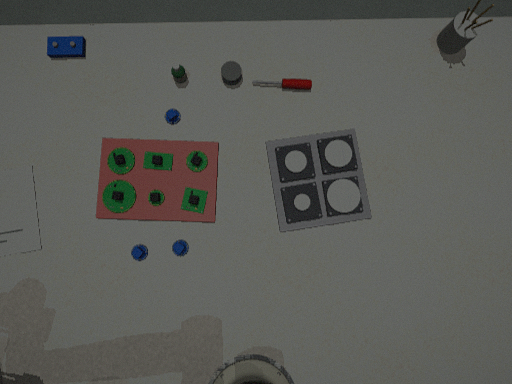

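View pics/scene0.png

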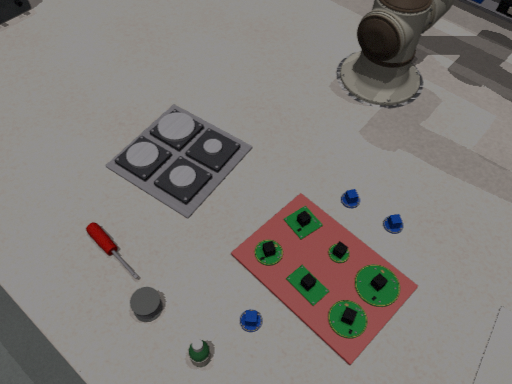

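The top view shows these green candidates:
- **Round:** d (118,197), c (121,160), b (197,160), a (156,198).
- **Not round, to be left:** square (195,201), oblong (157,161).
- **Blue look-alikes, to be left:** (172,116), (139,252), (180,247).

The rests are a (301,202), b (295,161), c (339,153) and d (344,195). The scene view shows the same layout.

```bash
cat > m.py <<'E'
from h import *
def blobs(im,kind,amin):
    h=cv2.cvtColor(im,cv2.COLOR_RGB2HSV)
    m=cv2.inRange(h,(45,120,50),(75,255,255)) if kind=='g' else cv2.inRange(h,(0,0,140),(180,40,255))
    cs,_=cv2.findContours(m,cv2.RETR_EXTERNAL,cv2.CHAIN_APPROX_NONE)
    return [c for c in cs if cv2.contourArea(c)>amin]
E
python3 - <<'E'
from m import *
t=cv2.imread('pics/top0.png')[:,:,::-1].copy(); s=cv2.imread('pics/scene0.png')[:,:,::-1].copy()
C=cam('top');S=cam('scene')
for n,im,c in(('top',t,C),('scene',s,S)):
    for b in blobs(im,'g',60):
        p=np.array([ray(c,q,0.013) for q in cv2.convexHull(b)[:,0]])
        (x,y),rr=cv2.minEnclosingCircle(p[:,:2].astype(np.float32)); 
        print(n,'g',cv2.boundingRect(b),np.round([x,y,2*rr],4))
P={'a':[(301,202),(213,146)],'b':[(295,161),(182,176)],'c':[(339,153),(142,154)],'d':[(344,195),(176,127)]}
from scipy.optimize import least_squares
for k,v in P.items():
    cen=[]
    for im,px in zip((t,s),v):
        g=cv2.cvtColor(im,cv2.COLOR_RGB2GRAY)
        m=np.uint8(g>(g[px[1],px[0]]*0.75)); n,l,st,ce=cv2.connectedComponentsWithStats(m)
        i=l[px[1],px[0]]; cen.append(ce[i]); print(k,st[i].tolist(),g[px[1],px[0]])
    # triangulate
    A=[];B=[]
    for c,px in zip((C,S),cen):
        d=c[1]@np.linalg.inv(c[0])@[*px,1]; d/=np.linalg.norm(d); M=np.eye(3)-np.outer(d,d); A.append(M);B.append(M@c[2])
    X=np.linalg.solve(sum(A),sum(B)); print(k,X.round(4),'top@.03',ray(C,cen[0],.03).round(4),'scene@.03',ray(S,cen[1],.03).round(4))
E
```

```text
top g (181, 188, 27, 25) [0.4759 0.1246 0.0742]
top g (103, 180, 33, 33) [0.4909 0.3078 0.0799]
top g (143, 152, 30, 18) [0.5763 0.2135 0.0779]
top g (186, 151, 22, 21) [0.573  0.1174 0.0527]
top g (108, 148, 27, 26) [0.5787 0.3039 0.0655]
scene g (189, 342, 19, 18) [0.791  0.1514 0.0321]
scene g (329, 300, 38, 38) [0.579  0.3045 0.0672]
scene g (355, 266, 44, 40) [0.4913 0.3087 0.08  ]
scene g (286, 266, 43, 39) [0.5763 0.2136 0.079 ]
scene g (255, 241, 27, 24) [0.5741 0.1186 0.0521]
scene g (284, 207, 38, 32) [0.4772 0.1256 0.0739]
a [294, 194, 16, 16, 206] 104
a [204, 139, 18, 14, 200] 135
a [ 0.4635 -0.1366  0.0269] top@.03 [ 0.4634 -0.1363  0.03  ] scene@.03 [ 0.4652 -0.1344  0.03  ]
b [285, 151, 22, 21, 366] 103
b [170, 166, 26, 20, 416] 134
b [ 0.564  -0.1259  0.0262] top@.03 [ 0.5635 -0.1256  0.03  ] scene@.03 [ 0.5655 -0.1233  0.03  ]
c [325, 140, 27, 27, 575] 100
c [127, 142, 31, 24, 606] 135
c [ 0.5814 -0.2321  0.026 ] top@.03 [ 0.5807 -0.2312  0.03  ] scene@.03 [ 0.5831 -0.2289  0.03  ]
d [0, 17, 512, 367, 165017] 102
d [0, 0, 512, 384, 155005] 135
d [ 0.464  -0.0412 -0.0527] top@.03 [ 0.4587 -0.0389  0.03  ] scene@.03 [ 0.5063 -0.0011  0.03  ]
```

```bash
python3 -m handwheel '[[[0,0,0,0.036,0.025,0,0.087],[0,0,0,0.036,0.025,0,0.087],[0,0,0,0.036,0.025,0,0.087],[0,0,0,0.036,0.025,0,0.087],[0,0,0,0.036,0.025,0,0.087],[0,0,0,0.036,0.025,0,0.087],[0,0,0,0.036,0.025,0,0.087],[0,0,0,0.036,0.025,0,0.087],[0,0,0,0.036,0.025,0,0.087],[0,0,0,0.036,0.025,0,0.087],[0,0,0,0.036,0.025,0,0.087],[0,0,0,0.036,0.025,0,0.044]]]'
python3 - <<'E'
from h import *
s=r.sense();C=cam('wrist');snap('wrist','w1.png')
print(s['time_s'],np.round(s['tcp_pos'],4),np.round(s['ee_rot'],3).tolist(),s['joints'])
np.savez('w1.npz',K=C[0],R=C[1],t=C[2])
E
```

```text
time_s: 1.35
tcp_pos: [0.4976, 0.2115, 0.2225]
ee_rot: [[0.971, -0.237, -0.0], [-0.237, -0.971, -0.0], [-0.0, 0.0, -1.0]]
wrist_force: [-0.0, 0.4, 0.2]
gripper_width: 0.965
gripper_force: 0.0
1.35 [0.4976 0.2115 0.2225] [[0.971, -0.237, -0.0], [-0.237, -0.971, -0.0], [-0.0, 0.0, -1.0]] [ 4.02147535e+01  1.38463034e+01 -1.14361822e+01 -7.01156776e-03
 -6.47278575e+01  3.60557070e+01]
```

View pics/w1.png

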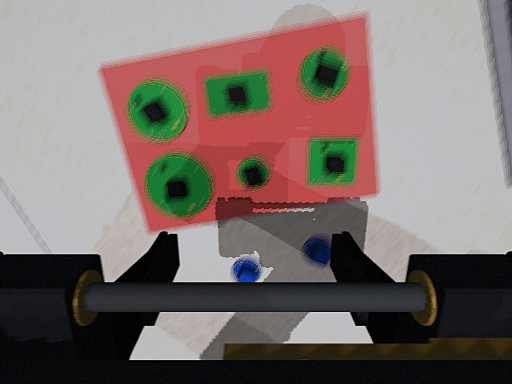

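The wrist view shows all six boards on the foam: c (157,110), oblong (237,95), b (325,74), d (178,186), a (253,174) and square (335,162). The picture was slightly blurred by the motion, so I'll take one more at rest.

```bash
python3 - <<'E'
from m import *
C=cam('wrist');im=snap('wrist','w2.png')
h=cv2.cvtColor(im,cv2.COLOR_RGB2HSV)
blk=np.uint8(h[:,:,2]<40); n,l,st,ce=cv2.connectedComponentsWithStats(blk)
for b in blobs(im,'g',200):
    p=np.array([ray(C,q,0.013) for q in cv2.convexHull(b)[:,0]])
    (x,y),rr=cv2.minEnclosingCircle(p[:,:2].astype(np.float32))
    M=cv2.moments(cv2.convexHull(b)); g=ray(C,(M['m10']/M['m00'],M['m01']/M['m00']),.013)
    bx=cv2.boundingRect(b); out=[]
    for i in range(1,n):
        if st[i,4]>100 and bx[0]<ce[i][0]<bx[0]+bx[2] and bx[1]<ce[i][1]<bx[1]+bx[3]:
            cc=cv2.findContours(np.uint8(l==i),0,cv2.CHAIN_APPROX_NONE)[0][0]
            q=np.array([ray(C,u,.035)[:2] for u in cc[:,0]],np.float32)*1000
            (cx,cy),wh,an=cv2.minAreaRect(q); out=[round(cx,1),round(cy,1),np.round(wh,1).tolist(),round(an,1)]
    print(bx,'circ',np.round([x*1e3,y*1e3,2e3*rr],1),'centroid',(g[:2]*1e3).round(1),'block',out)
x=im[40:220,90:390]; cv2.imwrite('pics/w2c.png',cv2.resize(x,None,fx=2.6,fy=2.6)[:,:,::-1])
E
```

```text
(232, 164, 31, 29) circ [485.4 219.3  40. ] centroid [487.5 219.6] block [487.3, 218.5, [24.7, 21.6], 0.5]
(140, 160, 67, 64) circ [491.1 309.5  82.1] centroid [492.7 309.2] block [493.5, 305.5, [26.8, 24.9], 81.4]
(302, 145, 50, 47) circ [476.3 126.8  77.4] centroid [477.1 126.6] block [479.0, 128.4, [22.9, 22.7], 75.9]
(123, 89, 60, 60) circ [579.3 305.7  68.2] centroid [579.9 305.2] block [579.5, 302.6, [20.6, 24.9], 15.6]
(197, 78, 68, 47) circ [576.3 215.   80.4] centroid [576.6 214.6] block [576.0, 214.2, [20.7, 19.7], 83.7]
(292, 57, 49, 50) circ [573.  119.4  53.9] centroid [573.6 120.1] block [572.7, 121.4, [22.5, 21.7], 60.2]
```

View pics/w2c.png

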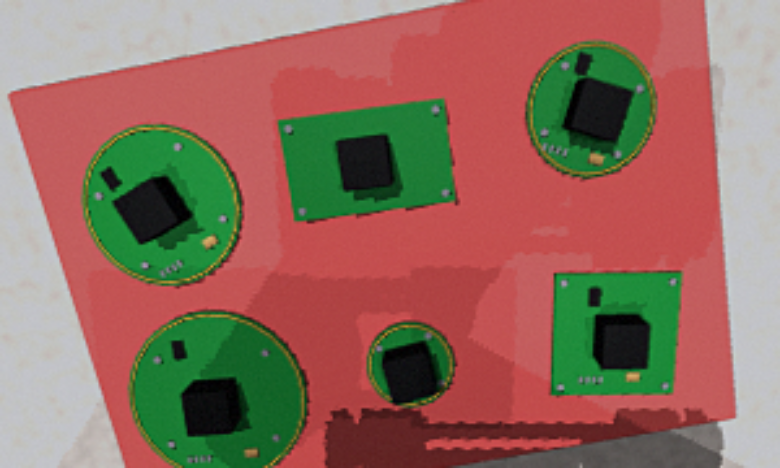

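The crop confirms the choice. The measured diameters are a 40.0, b 53.9, c 68.2 and d 82.1 mm, all gold-rimmed discs, while the square and oblong are plainly not round. I'll start with board a.

```bash
cat > go.py <<'E'
import sys
from h import *
# go.py x y [yaw]: shift (tool axes after the turn) to a target, turn units
x,y=map(float,sys.argv[1:3]); s=r.sense(); R=np.array(s['ee_rot']); p=np.array(s['tcp_pos'])
yaw=np.degrees(np.arctan2(R[1,0],R[0,0])); w=float(sys.argv[3]) if len(sys.argv)>3 else yaw
d=np.array([x,y])-p[:2]; c,q=np.cos(np.radians(w)),np.sin(np.radians(w))
print('t',s['time_s'],'yaw',yaw.round(1),'az',round(-(w-yaw)/6,2),'tx',round(c*d[0]+q*d[1],4),'ty',round(q*d[0]-c*d[1],4),'z',p[2].round(4),'j6',round(s['joints'][5],1))
E
python3 -m handwheel '[[[0,0,-1.2,0,0,0,0.044],[0,0,-1.2,0,0,0,0.044],[0,0,0,-0.012,-0.008,0.045,0.044],[0,0,0,0,0,0.045,0.044],[0,0,0,0,0,0.045,0.044],[0,0,0,0,0,0.045,0.044],[0,0,0,0,0,0,0.044]]]'; python3 go.py 0.4854 0.2193 0.5
```

```text
time_s: 2.15
tcp_pos: [0.4802, 0.2181, 0.0369]
ee_rot: [[1.0, 0.011, -0.012], [0.011, -1.0, -0.009], [-0.012, 0.009, -1.0]]
wrist_force: [-1.2, -0.1, 0.4]
gripper_width: 0.512
gripper_force: 0.0
t 2.15 yaw 0.6 az 0.02 tx 0.0052 ty -0.0012 z 0.0369 j6 48.7
```

```bash
python3 -m handwheel '[[[0,0,0,0,0,0,0.044],[0,0,0,0,0,0,0.044]]]'; python3 go.py 0.4854 0.2193 0.5
```

```text
time_s: 2.35
tcp_pos: [0.4863, 0.2224, 0.0451]
ee_rot: [[1.0, 0.013, 0.004], [0.013, -1.0, 0.003], [0.004, -0.003, -1.0]]
wrist_force: [-0.7, -0.4, -0.3]
gripper_width: 0.509
gripper_force: 0.0
t 2.35 yaw 0.7 az 0.04 tx -0.0009 ty 0.0031 z 0.0451 j6 48.7
```

```bash
python3 -m handwheel '[[[0,0,0,0,0,0.01,0.044],[0,0,0,0,0,0.008,0.044],[0,0,0,0,0,0.005,0.044],[0,0,0,0,0,0.003,0.044],[0,0,0,0,0,0,0.044],[0,0,0,0,0,0,0],[0,0,0,0,0,0,0],[0,0,0,0,0,0,0],[0,0,0,0,0,0,0],[0,0,0,0,0,0,0]]]'; python3 go.py 0.4854 0.2193 0.5
```

```text
time_s: 3.35
tcp_pos: [0.4848, 0.221, 0.0167]
ee_rot: [[1.0, 0.012, 0.0], [0.012, -1.0, 0.0], [0.0, -0.0, -1.0]]
wrist_force: [-0.4, -0.8, 0.4]
gripper_width: 0.23
gripper_force: 30.0
t 3.35 yaw 0.7 az 0.03 tx 0.0006 ty 0.0017 z 0.0167 j6 48.7
```

```bash
python3 -m handwheel '[[[0,0,0,0,0,-0.03,0],[0,0,0,-0.002,0.02,-0.04,0],[0,0,0,-0.003,0.035,-0.01,0],[0,0,0,-0.003,0.042,0,0],[0,0,0,-0.003,0.042,0,0],[0,0,0,-0.003,0.042,0,0],[0,0,0,-0.003,0.042,0,0],[0,0,0,-0.003,0.042,0,0],[0,0,0,-0.003,0.042,0,0],[0,0,0,-0.002,0.03,0,0],[0,0,0,0,0.015,0,0],[0,0,0,0,0.005,0,0]]]'; python3 -m handwheel '[[[0,0,0,0,0,0,0],[0,0,0,0,0,0.02,0],[0,0,0,0,0,0.015,0],[0,0,0,0,0,0,0],[0,0,0,0,0,0,0]]]'; python3 go.py 0.464 -0.136
python3 - <<'E'
from h import *
im=snap('wrist','w3.png')
E
```

```text
time_s: 4.55
tcp_pos: [0.4635, -0.1377, 0.0965]
ee_rot: [[1.0, 0.009, -0.0], [0.009, -1.0, 0.0], [-0.0, -0.0, -1.0]]
wrist_force: [0.4, 0.6, 0.0]
gripper_width: 0.227
gripper_force: 30.0
time_s: 5.05
tcp_pos: [0.4641, -0.1356, 0.0617]
ee_rot: [[1.0, 0.013, -0.0], [0.013, -1.0, -0.0], [-0.0, 0.0, -1.0]]
wrist_force: [0.3, 0.3, -0.3]
gripper_width: 0.228
gripper_force: 30.0
t 5.05 yaw 0.8 az -0.0 tx -0.0001 ty 0.0004 z 0.0617 j6 87.7
```

View pics/w3.png

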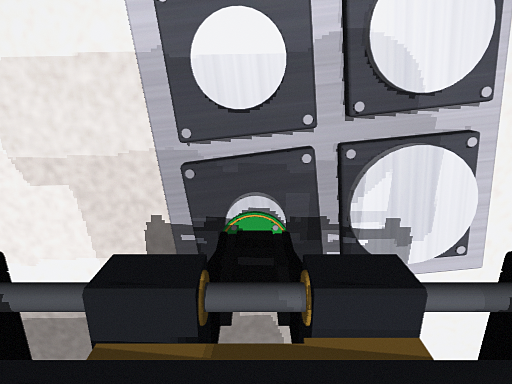

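The wrist view shows board a held above the partly covered small disc at about (255,207), with b at (238,57), c at (430,40) and d at (413,205). Next I'll lower it and measure the other rests from this picture.

```bash
python3 - <<'E'
from m import *
C=cam('wrist'); im=cv2.imread('pics/w3.png')[:,:,::-1].copy(); g=cv2.cvtColor(im,cv2.COLOR_RGB2GRAY)
m=np.uint8(g>225); n,l,st,ce=cv2.connectedComponentsWithStats(cv2.morphologyEx(m,cv2.MORPH_OPEN,np.ones((3,3))))
for k,px in dict(b=(238,57),c=(430,40),d=(413,205),a=(255,200)).items():
    i=l[px[1],px[0]]
    q=cv2.convexHull(cv2.findContours(np.uint8(l==i),0,cv2.CHAIN_APPROX_NONE)[0][0])
    p=np.array([ray(C,u,.026)[:2] for u in q[:,0]],np.float32)*1000
    print(k,i,st[i].tolist(),np.round(np.hstack(cv2.minEnclosingCircle(p)),1))
E
python3 -m handwheel '[[[0,0,0,0,0,0.01,0],[0,0,0,0,0,0.01,0],[0,0,0,0,0,0.005,0],[0,0,0,0,0,0.002,0],[0,0,0,0,0,0,0],[0,0,0,0,0,0,0]]]'
```

```text
b 3 [191, 6, 95, 103, 7559] [ 565.1 -125.1   27. ]
c 2 [370, 0, 125, 92, 8156] [ 582.8 -231.9   34. ]
d 0 [0, 0, 512, 384, 140165] [ 5.114e+02 -4.140e+01  5.000e-01]
a 0 [0, 0, 512, 384, 140165] [ 5.114e+02 -4.140e+01  5.000e-01]
time_s: 5.7
tcp_pos: [0.464, -0.1364, 0.0346]
ee_rot: [[1.0, 0.012, 0.0], [0.012, -1.0, -0.0], [0.0, 0.0, -1.0]]
wrist_force: [-0.2, 0.5, 0.5]
gripper_width: 0.227
gripper_force: 30.0
```

```bash
python3 -m handwheel '[[[0,0,0,0,0,0.0015,0],[0,0,0,0,0,0,0]]]'; python3 -m handwheel '[[[0,0,0,0,0,0.001,0],[0,0,0,0,0,0,0]]]'
```

```text
time_s: 5.9
tcp_pos: [0.4638, -0.1364, 0.0331]
ee_rot: [[1.0, 0.011, 0.0], [0.011, -1.0, 0.0], [0.0, -0.0, -1.0]]
wrist_force: [-0.4, 0.3, -1.3]
gripper_width: 0.229
gripper_force: 30.0
time_s: 6.1
tcp_pos: [0.464, -0.1363, 0.0327]
ee_rot: [[1.0, 0.012, 0.0], [0.012, -1.0, -0.0], [0.0, 0.0, -1.0]]
wrist_force: [-1.5, 1.4, 4.8]
gripper_width: 0.223
gripper_force: 30.0
```

```bash
python3 -m handwheel '[[[0,0,0,0,0,0,0.044],[0,0,0,0,0,0,0.044],[0,0,0,0,0,0,0.044],[0,0,0,0,0,-0.02,0.044],[0,0,0,0,0,-0.04,0.044],[0,0,0,0,0,-0.03,0.044],[0,0,1.3,0,0,0,0.044],[0,0,1.3,0,0,0,0.044],[0,0,1.3,0,0,0,0.044],[0,0,1.2,0,0,0,0.044],[0,0,0,0,0,0,0.044]]]'; python3 go.py 0.573 0.119 -29.8
python3 - <<'E'
from h import *
snap('top','t4.png'); im=snap('wrist','w4.png')
E
```

```text
time_s: 7.2
tcp_pos: [0.4637, -0.1363, 0.1219]
ee_rot: [[0.867, -0.499, -0.0], [-0.499, -0.867, 0.0], [-0.0, 0.0, -1.0]]
wrist_force: [-0.3, 0.5, -0.6]
gripper_width: 0.505
gripper_force: 0.0
t 7.2 yaw -29.9 az -0.02 tx -0.032 ty -0.2759 z 0.1219 j6 57.1
```

View pics/w4.png

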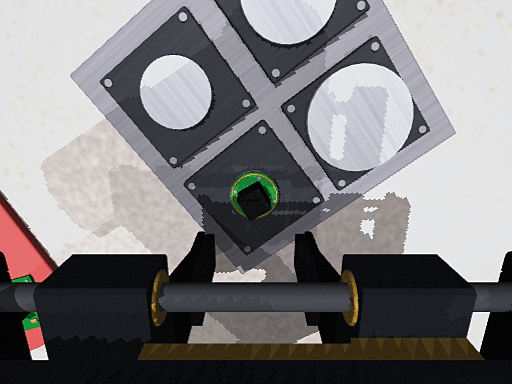

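Board a sits at (254,193) and covers its disc, and rest d is in full view at (360,118). On to board b.

```bash
python3 - <<'E'
from h import *
C=cam('wrist'); print('d',[ray(C,p,.026)[:2].round(4).tolist() for p in((360,118),(307,114),(413,118),(361,64),(362,173))],'a',ray(C,(255,194),.029).round(4))
E
python3 -m handwheel '[[[0,0,0,-0.003,-0.02,0,0.044],[0,0,0,-0.005,-0.04,0,0.044],[0,0,0,-0.005,-0.045,0,0.044],[0,0,0,-0.005,-0.045,0,0.044],[0,0,0,-0.005,-0.045,0,0.044],[0,0,0,-0.005,-0.04,0,0.044],[0,0,0,-0.003,-0.025,0.01,0.044],[0,0,0,-0.001,-0.011,0.02,0.044],[0,0,0,0,-0.005,0.02,0.044],[0,0,0,0,0,0.015,0.044],[0,0,0,0,0,0,0.044],[0,0,0,0,0,0,0.044]]]';  python3 go.py 0.573 0.119
```

```text
d [[0.4777, -0.2389], [0.5009, -0.2045], [0.4573, -0.2746], [0.5132, -0.2556], [0.4366, -0.2222]] a [ 0.4653 -0.1378  0.029 ]
time_s: 8.5
tcp_pos: [0.574, 0.1188, 0.0571]
ee_rot: [[0.867, -0.498, -0.0], [-0.498, -0.867, -0.0], [0.0, 0.0, -1.0]]
wrist_force: [0.7, 0.9, 0.4]
gripper_width: 0.507
gripper_force: 0.0
t 8.5 yaw -29.9 az -0.0 tx -0.001 ty 0.0003 z 0.0571 j6 32.6
```

```bash
python3 -m handwheel '[[[0,0,0,-0.001,0,0.018,0.044],[0,0,0,0,0,0.012,0.044],[0,0,0,0,0,0.007,0.044],[0,0,0,0,0,0.003,0.044],[0,0,0,0,0,0,0.044],[0,0,0,0,0,0,0],[0,0,0,0,0,0,0],[0,0,0,0,0,0,0],[0,0,0,0,0,0,0],[0,0,0,0,0,-0.02,0],[0,0,0,0,0,-0.05,0],[0,0,0,0,0,-0.02,0]]]'; python3 go.py 0.565 -0.1255
```

```text
time_s: 9.7
tcp_pos: [0.5752, 0.12, 0.1112]
ee_rot: [[0.867, -0.498, 0.006], [-0.498, -0.867, 0.002], [0.005, -0.005, -1.0]]
wrist_force: [1.4, 0.5, 0.4]
gripper_width: 0.227
gripper_force: 30.0
t 9.7 yaw -29.9 az -0.0 tx 0.1135 ty 0.2179 z 0.1112 j6 32.5
```

```bash
python3 -m handwheel '[[[0,0,0,0.01,0.019,0,0],[0,0,0,0.018,0.035,0,0],[0,0,0,0.02,0.038,0,0],[0,0,0,0.02,0.038,0,0],[0,0,0,0.02,0.038,0,0],[0,0,0,0.017,0.031,0,0],[0,0,0,0.007,0.012,0.01,0],[0,0,0,0.003,0.005,0.02,0],[0,0,0,0,0,0.02,0],[0,0,0,0,0,0.01,0],[0,0,0,0,0,0,0],[0,0,0,0,0,0,0]]]'; python3 go.py 0.565 -0.1255
```

```text
time_s: 10.9
tcp_pos: [0.5654, -0.1248, 0.0474]
ee_rot: [[0.867, -0.498, 0.001], [-0.498, -0.867, -0.0], [0.001, -0.0, -1.0]]
wrist_force: [-0.3, -0.1, 0.2]
gripper_width: 0.224
gripper_force: 30.0
t 10.9 yaw -29.9 az -0.0 tx 0.0 ty 0.0008 z 0.0474 j6 56.5
```

```bash
python3 -m handwheel '[[[0,0,0,0,0.001,0.007,0],[0,0,0,0,0,0.005,0],[0,0,0,0,0,0.0015,0],[0,0,0,0,0,0,0],[0,0,0,0,0,0,0]]]'; python3 -m handwheel '[[[0,0,0,0,0,0.001,0],[0,0,0,0,0,0,0]]]'
```

```text
time_s: 11.4
tcp_pos: [0.5645, -0.1261, 0.0337]
ee_rot: [[0.867, -0.499, 0.0], [-0.499, -0.867, -0.0], [0.0, -0.0, -1.0]]
wrist_force: [-0.6, -0.4, 0.4]
gripper_width: 0.231
gripper_force: 30.0
time_s: 11.6
tcp_pos: [0.5646, -0.1261, 0.0333]
ee_rot: [[0.867, -0.499, 0.001], [-0.499, -0.867, -0.0], [0.001, -0.0, -1.0]]
wrist_force: [-1.6, 0.7, 4.4]
gripper_width: 0.228
gripper_force: 30.0
```

```bash
python3 -m handwheel '[[[0,0,0,0,0,0,0.044],[0,0,0,0,0,0,0.044],[0,0,0,0,0,0,0.044],[0,0,0,0,0,-0.02,0.044],[0,0,0,0,0,-0.04,0.044],[0,0,0,0,0,-0.03,0.044],[0,0,-1.25,0,0,0,0.044],[0,0,-1.25,0,0,0,0.044],[0,0,-1.25,0,0,0,0.044],[0,0,-1.25,0,0,0,0.044],[0,0,-1.25,0,0,0,0.044],[0,0,-1.25,0,0,0,0.044]]]'; python3 go.py 0.579 0.305 15
```

```text
time_s: 12.8
tcp_pos: [0.5642, -0.1261, 0.1223]
ee_rot: [[0.964, 0.265, -0.0], [0.265, -0.964, 0.0], [-0.0, -0.0, -1.0]]
wrist_force: [0.7, 0.7, 0.0]
gripper_width: 0.505
gripper_force: 0.0
t 12.8 yaw 15.4 az 0.06 tx 0.1259 ty -0.4126 z 0.1223 j6 101.9
```

```bash
python3 -m handwheel '[[[0,0,0,0.006,-0.019,0,0.044],[0,0,0,0.011,-0.036,0,0.044],[0,0,0,0.013,-0.043,0,0.044],[0,0,0,0.013,-0.043,0,0.044],[0,0,0,0.013,-0.043,0,0.044],[0,0,0,0.013,-0.043,0,0.044],[0,0,0,0.013,-0.043,0,0.044],[0,0,0,0.013,-0.043,0,0.044],[0,0,0,0.013,-0.043,0,0.044],[0,0,0,0.011,-0.035,0,0.044],[0,0,0,0.006,-0.014,0.02,0.044],[0,0,0,0.003,-0.007,0.02,0.044]]]'; python3 -m handwheel '[[[0,0,0,0,0,0.015,0.044],[0,0,0,0,0,0.01,0.044],[0,0,0,0,0,0,0.044],[0,0,0,0,0,0,0.044]]]';python3 go.py 0.579 0.305
```

```text
time_s: 14.0
tcp_pos: [0.5811, 0.3075, 0.0822]
ee_rot: [[0.965, 0.262, 0.001], [0.262, -0.965, 0.001], [0.002, -0.001, -1.0]]
wrist_force: [-0.5, 0.5, -0.5]
gripper_width: 0.506
gripper_force: 0.0
time_s: 14.4
tcp_pos: [0.5813, 0.3049, 0.0579]
ee_rot: [[0.966, 0.26, 0.001], [0.26, -0.966, 0.0], [0.001, 0.0, -1.0]]
wrist_force: [-0.8, -0.2, 0.2]
gripper_width: 0.507
gripper_force: 0.0
t 14.4 yaw 15.1 az -0.0 tx -0.0022 ty -0.0007 z 0.0579 j6 63.3
```

```bash
python3 -m handwheel '[[[0,0,0,-0.002,0,0.018,0.044],[0,0,0,0,0,0.012,0.044],[0,0,0,0,0,0.008,0.044],[0,0,0,0,0,0.003,0.044],[0,0,0,0,0,0,0.044],[0,0,0,0,0,0,0],[0,0,0,0,0,0,0],[0,0,0,0,0,0,0],[0,0,0,0,0,0,0],[0,0,0,0,0,0,0]]]';python3 -m handwheel '[[[0,0,0,0,0,-0.02,0],[0,0,0,0,0,-0.04,0],[0,0,0,0,0,-0.02,0],[0,0,0,0,0,-0.01,0],[0,0,0,0,0,0,0],[0,0,0,0,0,0,0]]]'; python3 go.py 0.582 -0.232
```

```text
time_s: 15.4
tcp_pos: [0.5791, 0.3046, 0.0169]
ee_rot: [[0.966, 0.26, 0.001], [0.26, -0.966, 0.0], [0.001, -0.0, -1.0]]
wrist_force: [-0.3, -0.7, 0.7]
gripper_width: 0.227
gripper_force: 30.0
time_s: 16.0
tcp_pos: [0.578, 0.3039, 0.1051]
ee_rot: [[0.966, 0.259, -0.002], [0.259, -0.966, -0.001], [-0.003, 0.001, -1.0]]
wrist_force: [-0.7, 1.0, -1.3]
gripper_width: 0.23
gripper_force: 30.0
t 16.0 yaw 15.0 az -0.0 tx -0.1352 ty 0.5186 z 0.1051 j6 63.2
```

```bash
python3 -m handwheel '[[[0,0,0,-0.005,0.019,0,0],[0,0,0,-0.009,0.036,0,0],[0,0,0,-0.0115,0.044,0,0],[0,0,0,-0.0115,0.044,0,0],[0,0,0,-0.0115,0.044,0,0],[0,0,0,-0.0115,0.044,0,0],[0,0,0,-0.0115,0.044,0,0],[0,0,0,-0.0115,0.044,0,0],[0,0,0,-0.0115,0.044,0,0],[0,0,0,-0.0115,0.044,0,0],[0,0,0,-0.0115,0.044,0,0],[0,0,0,-0.01,0.038,0,0]]]';python3 -m handwheel '[[[0,0,0,-0.005,0.02,0,0],[0,0,0,-0.003,0.01,0,0],[0,0,0,0,0,0.01,0],[0,0,0,0,0,0.02,0],[0,0,0,0,0,0.02,0],[0,0,0,0,0,0.01,0],[0,0,0,0,0,0,0],[0,0,0,0,0,0,0]]]'; python3 go.py 0.582 -0.232
```

```text
time_s: 17.2
tcp_pos: [0.581, -0.2035, 0.1049]
ee_rot: [[0.966, 0.258, -0.003], [0.258, -0.966, 0.0], [-0.003, -0.001, -1.0]]
wrist_force: [0.9, -0.0, -0.7]
gripper_width: 0.228
gripper_force: 30.0
time_s: 18.0
tcp_pos: [0.5834, -0.2313, 0.0467]
ee_rot: [[0.965, 0.261, 0.0], [0.261, -0.965, -0.0], [-0.0, 0.0, -1.0]]
wrist_force: [0.1, 0.0, -0.4]
gripper_width: 0.224
gripper_force: 30.0
t 18.0 yaw 15.1 az -0.0 tx -0.0015 ty 0.0003 z 0.0467 j6 112.0
```

```bash
python3 -m handwheel '[[[0,0,0,-0.001,0,0.007,0],[0,0,0,0,0,0.004,0],[0,0,0,0,0,0.0015,0],[0,0,0,0,0,0,0],[0,0,0,0,0,0,0]]]'; python3 -m handwheel '[[[0,0,0,0,0,0.001,0],[0,0,0,0,0,0,0]]]'
```

```text
time_s: 18.5
tcp_pos: [0.5821, -0.2323, 0.0342]
ee_rot: [[0.966, 0.26, 0.0], [0.26, -0.966, -0.0], [0.0, 0.0, -1.0]]
wrist_force: [-0.1, 0.2, -0.3]
gripper_width: 0.224
gripper_force: 30.0
time_s: 18.7
tcp_pos: [0.582, -0.2322, 0.0331]
ee_rot: [[0.966, 0.26, 0.0], [0.26, -0.966, 0.0], [0.0, 0.0, -1.0]]
wrist_force: [0.3, -0.0, -1.1]
gripper_width: 0.229
gripper_force: 30.0
```

```bash
python3 -m handwheel '[[[0,0,0,0,0,0.0007,0],[0,0,0,0,0,0,0]]]'; python3 -m handwheel '[[[0,0,0,0,0,0,0.044],[0,0,0,0,0,0,0.044],[0,0,0,0,0,0,0.044],[0,0,0,0,0,-0.02,0.044],[0,0,0,0,0,-0.04,0.044],[0,0,0,0,0,-0.03,0.044],[0,0,1.32,0,0,0,0.044],[0,0,1.32,0,0,0,0.044],[0,0,1.32,0,0,0,0.044],[0,0,0,0,0,0,0.044]]]'; python3 go.py 0.491 0.309
```

```text
time_s: 18.9
tcp_pos: [0.5821, -0.2322, 0.0329]
ee_rot: [[0.966, 0.26, 0.0], [0.26, -0.966, -0.0], [0.0, 0.0, -1.0]]
wrist_force: [-0.8, 0.3, 2.9]
gripper_width: 0.23
gripper_force: 30.0
time_s: 19.9
tcp_pos: [0.5819, -0.2322, 0.1223]
ee_rot: [[0.989, -0.151, 0.0], [-0.151, -0.989, 0.0], [0.0, -0.0, -1.0]]
wrist_force: [0.4, -0.3, -0.3]
gripper_width: 0.506
gripper_force: 0.0
t 19.9 yaw -8.7 az -0.0 tx -0.1717 ty -0.5212 z 0.1223 j6 88.3
```

```bash
python3 -m handwheel '[[[0,0,0,-0.006,-0.018,0,0.044],[0,0,0,-0.012,-0.036,0,0.044],[0,0,0,-0.0145,-0.044,0,0.044],[0,0,0,-0.0145,-0.044,0,0.044],[0,0,0,-0.0145,-0.044,0,0.044],[0,0,0,-0.0145,-0.044,0,0.044],[0,0,0,-0.0145,-0.044,0,0.044],[0,0,0,-0.0145,-0.044,0,0.044],[0,0,0,-0.0145,-0.044,0,0.044],[0,0,0,-0.0145,-0.044,0,0.044],[0,0,0,-0.0145,-0.044,0,0.044],[0,0,0,-0.012,-0.037,0,0.044]]]';python3 -m handwheel '[[[0,0,0,-0.008,-0.024,0,0.044],[0,0,0,-0.003,-0.01,0.01,0.044],[0,0,0,0,0,0.02,0.044],[0,0,0,0,0,0.02,0.044],[0,0,0,0,0,0.015,0.044],[0,0,0,0,0,0,0.044],[0,0,0,0,0,0,0.044]]]'; python3 go.py 0.491 0.309
```

```text
time_s: 21.1
tcp_pos: [0.4964, 0.2759, 0.1224]
ee_rot: [[0.989, -0.147, 0.0], [-0.147, -0.989, 0.0], [0.0, -0.0, -1.0]]
wrist_force: [0.6, 0.3, -0.5]
gripper_width: 0.502
gripper_force: 0.0
time_s: 21.8
tcp_pos: [0.4914, 0.3081, 0.057]
ee_rot: [[0.989, -0.151, -0.001], [-0.151, -0.989, -0.001], [-0.0, 0.001, -1.0]]
wrist_force: [0.2, 0.4, -0.0]
gripper_width: 0.506
gripper_force: 0.0
t 21.8 yaw -8.7 az -0.0 tx -0.0006 ty -0.0009 z 0.057 j6 33.2
```

```bash
python3 -m handwheel '[[[0,0,0,0,-0.001,0.018,0.044],[0,0,0,0,0,0.012,0.044],[0,0,0,0,0,0.007,0.044],[0,0,0,0,0,0.003,0.044],[0,0,0,0,0,0,0.044],[0,0,0,0,0,0,0],[0,0,0,0,0,0,0],[0,0,0,0,0,0,0],[0,0,0,0,0,0,0],[0,0,0,0,0,0,0]]]';python3 -m handwheel '[[[0,0,0,0,0,-0.02,0],[0,0,0,0,0,-0.04,0],[0,0,0,0,0,-0.02,0],[0,0,0,0,0,-0.01,0],[0,0,0,0,0,0,0],[0,0,0,0,0,0,0]]]'; python3 go.py 0.48 -0.2415
```

```text
time_s: 22.8
tcp_pos: [0.4915, 0.3098, 0.0177]
ee_rot: [[0.989, -0.151, 0.0], [-0.151, -0.989, 0.0], [0.0, -0.0, -1.0]]
wrist_force: [-0.4, -0.5, 1.7]
gripper_width: 0.228
gripper_force: 29.9
time_s: 23.4
tcp_pos: [0.4906, 0.3092, 0.1061]
ee_rot: [[0.988, -0.152, -0.002], [-0.152, -0.988, -0.001], [-0.002, 0.002, -1.0]]
wrist_force: [-0.1, 0.0, -0.6]
gripper_width: 0.227
gripper_force: 29.9
t 23.4 yaw -8.7 az -0.0 tx 0.073 ty 0.5459 z 0.1061 j6 33.1
```

```bash
python3 -m handwheel '[[[0,0,0,0.0025,0.018,0,0],[0,0,0,0.005,0.036,0,0],[0,0,0,0.006,0.045,0,0],[0,0,0,0.006,0.045,0,0],[0,0,0,0.006,0.045,0,0],[0,0,0,0.006,0.045,0,0],[0,0,0,0.006,0.045,0,0],[0,0,0,0.006,0.045,0,0],[0,0,0,0.006,0.045,0,0],[0,0,0,0.006,0.045,0,0],[0,0,0,0.006,0.045,0,0],[0,0,0,0.006,0.042,0,0]]]';python3 -m handwheel '[[[0,0,0,0.003,0.028,0,0],[0,0,0,0.002,0.012,0,0],[0,0,0,0,0.005,0.01,0],[0,0,0,0,0,0.01,0],[0,0,0,0,0,0,0],[0,0,0,0,0,0,0]]]'; python3 go.py 0.48 -0.2415
python3 - <<'E'
from h import *
im=snap('wrist','w5.png')
E
```

```text
time_s: 24.6
tcp_pos: [0.4803, -0.1979, 0.106]
ee_rot: [[0.988, -0.152, -0.003], [-0.152, -0.988, 0.0], [-0.003, -0.0, -1.0]]
wrist_force: [0.9, 0.2, -0.8]
gripper_width: 0.229
gripper_force: 29.9
time_s: 25.2
tcp_pos: [0.4802, -0.2398, 0.0867]
ee_rot: [[0.989, -0.149, -0.002], [-0.149, -0.989, 0.0], [-0.002, 0.0, -1.0]]
wrist_force: [-0.3, 0.1, -0.1]
gripper_width: 0.229
gripper_force: 29.9
t 25.2 yaw -8.6 az -0.0 tx 0.0 ty 0.0017 z 0.0867 j6 90.6
```

View pics/w5.png

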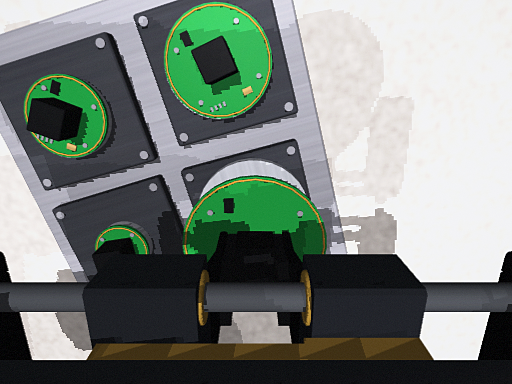

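The wrist view shows b at (65,116) and c at (218,60) sitting flat and covering their discs. Board d is above its own disc, with the rim showing evenly at (255,175). Now I'll lower d.

```bash
python3 -m handwheel '[[[0,0,0,0,0.001,0.015,0],[0,0,0,0,0,0.015,0],[0,0,0,0,0,0.01,0],[0,0,0,0,0,0.007,0],[0,0,0,0,0,0.004,0],[0,0,0,0,0,0,0],[0,0,0,0,0,0,0]]]'; python3 -m handwheel '[[[0,0,0,0,0,0.001,0],[0,0,0,0,0,0,0]]]'
```

```text
time_s: 25.95
tcp_pos: [0.4808, -0.242, 0.0368]
ee_rot: [[0.989, -0.151, 0.001], [-0.151, -0.989, -0.0], [0.001, 0.0, -1.0]]
wrist_force: [0.7, 0.7, -0.2]
gripper_width: 0.225
gripper_force: 29.9
time_s: 26.15
tcp_pos: [0.4805, -0.242, 0.0357]
ee_rot: [[0.988, -0.151, 0.001], [-0.151, -0.988, -0.0], [0.001, 0.0, -1.0]]
wrist_force: [-0.2, -0.5, -1.0]
gripper_width: 0.232
gripper_force: 29.9
```

```bash
python3 -m handwheel '[[[0,0,0,0,0,0.001,0],[0,0,0,0,0,0.0005,0],[0,0,0,0,0,0,0]]]'; python3 -m handwheel '[[[0,0,0,0,0,0.001,0],[0,0,0,0,0,0,0]]]'
```

```text
time_s: 26.45
tcp_pos: [0.4803, -0.2419, 0.0338]
ee_rot: [[0.988, -0.151, -0.0], [-0.151, -0.988, 0.0], [-0.0, 0.0, -1.0]]
wrist_force: [-0.6, 0.9, -1.1]
gripper_width: 0.225
gripper_force: 29.9
time_s: 26.65
tcp_pos: [0.4804, -0.2419, 0.0336]
ee_rot: [[0.989, -0.151, 0.0], [-0.151, -0.989, -0.0], [0.0, 0.0, -1.0]]
wrist_force: [-2.4, 1.1, 4.5]
gripper_width: 0.226
gripper_force: 29.9
```

Contact. I'll release, back off and check all the placings.

```bash
python3 -m handwheel '[[[0,0,0,0,0,0,0.044],[0,0,0,0,0,0,0.044],[0,0,0,0,0,0,0.044],[0,0,0,0,0,-0.02,0.044],[0,0,0,0,0,-0.04,0.044],[0,0,0,-0.02,-0.02,-0.03,0.044],[0,0,0,-0.02,-0.02,-0.03,0.044],[0,0,0,-0.02,-0.01,-0.02,0.044],[0,0,0,0,0,0,0.044],[0,0,0,0,0,0,0.044]]]'
python3 - <<'E'
from m import *
C=cam('wrist');im=snap('wrist','w6.png'); T=cam('top');t=snap('top','t6.png')
for n,c,i in(('w',C,im),('t',T,t)):
  for b in blobs(i,'g',60):
    x0,y0=cv2.boundingRect(b)[:2]
    z=.029 if ray(c,(x0,y0),.02)[1]<0 else .013
    p=np.array([ray(c,q,z)[:2] for q in cv2.convexHull(b)[:,0]],np.float32)*1e3
    print(n,z,np.round(np.hstack(cv2.minEnclosingCircle(p)),1))
E
```

```text
time_s: 27.65
tcp_pos: [0.4288, -0.1833, 0.1732]
ee_rot: [[0.989, -0.151, 0.002], [-0.151, -0.989, 0.0], [0.002, -0.0, -1.0]]
wrist_force: [0.1, -0.2, -0.3]
gripper_width: 0.506
gripper_force: 0.0
w 0.029 [ 464.5 -136.4   20.2]
w 0.029 [ 478.1 -242.2   40.7]
w 0.029 [ 565.1 -126.4   24.8]
w 0.029 [ 565.  -126.5   27.2]
w 0.029 [ 577.6 -231.3   31.2]
w 0.029 [ 578.2 -231.4   33.7]
t 0.013 [475.9 124.6  37. ]
t 0.013 [576.4 213.6  37.9]
t 0.029 [ 581.9 -232.8   33.9]
```

View pics/w6.png

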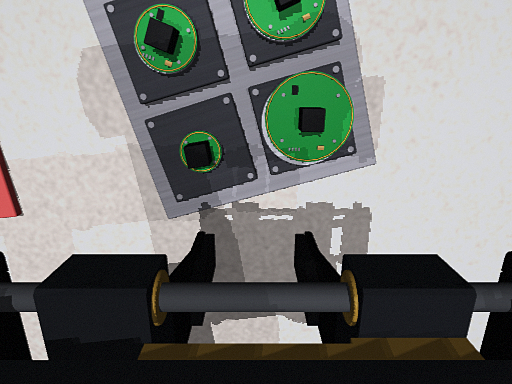

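View pics/t6.png

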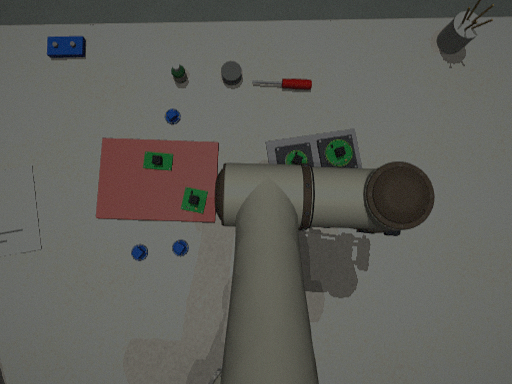

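The wrist view shows all four boards flat on their own rests: a (202,151), b (166,38), c (285,5) and d (309,117). Board d shows a thin crescent of disc at its lower left, so it is about 4 mm off centre, inside the 12 mm limit. The top view shows the square (195,201) and oblong (158,161) unmoved. The robot is clear, so I'm handing in.

```bash
python3 -c "
from station import r
print(r.finish_job())"
```

```text
the job is handed in; nothing more can be done
None
```

I placed all four round boards flat on their matching rests and handed the job in after about 28 s; board d sits about 4 mm off centre, and the square and oblong boards have not moved. The hand-in returned no verdict.

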